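Isolate the drill press at the switch board

ROBOT

A 6-joint arm with a two-finger parallel gripper is mounted at the origin on a cart in front of the work surface, level with it; the furniture and walls round the work are solid. World frame = base frame: x ahead of the robot, y to its left, z up, the work surface at z = 0. Lengths are in m, angles in rad, forces in N, time in s.
With the tool pointing down it reaches from about 0.35 to 0.775 m from the base axis. Payload 5.5 kg.
Tool frame: the origin (TCP) lies midway between the tips of the shut fingers; the grasp point (between the pads) lies grip_point_offset behind it (grip_point_offset is the distance from the TCP to the grasp point, in m); z points along the fingers, y is the direction in which the jaws open and shut (so a half turn about z gives the same grasp; the last joint's range is limited). The gripper opens to 85 mm and grips with 20 to 120 N. Pads are 22 mm wide; open, the fingers measure 114 mm over their backs; the gripper's body (76 mm by 85 mm) begins 54 mm behind the grasp point. The pads swing forward as they close: fully open they stand 13 mm farther back than shut.
Start: joints at [0.976, 0.313, 0.046, 1.304, 0, 1.431], TCP at [0.253, 0.517, 0.231] pointing down, gripper open.
Joint ranges: [-2.76, 2.76], [-0.86, 1.69], [-1.03, 1.26], [-2.2, 2.34], [-1.47, 1.5], [-3.14, 3.14]. Speed limits (rad/s): [2.57, 2.57, 3.14, 3.14, 3.14, 3.14].

INTERFACE

Orientations are given as a unit quaternion [w, x, y, z].
In Python, from workcell import * gives the robot as it stands.
- The arm moves only by the tool send_rows, never from a script. Its argument "series" is one flat list of numbers, 7 for each row, row after row: the shift along the tool's x, y, z in cm, then the turn, a rotation vector about the tool's x, y, z in degrees, then the opening, from 0 (shut) to 1 (fully open). A call has 1 to 10 rows; each row is the pose to reach, as a shift and turn from the pose commanded when the call began, along the tool's axes at that moment; what a row does not reach only later rows make up. A row lasts 1/12 s, in which the tool goes at most 41.7 mm and 7.16 degrees, less where a joint would pass 70% of its speed; a pose out of reach is approached as far as the arm can. A call with a gripper value outside its range is refused whole. The fingers move at their own pace and stop on an object; "newtons" is the grip in N (left out, the last holds). Time passes only in rows, so rows that repeat a pose let the fingers close. It gives the time, the measured TCP pose, the force and the opening at its end, in the units of the state.
- get_state(): the state, without advancing time (a new reading comes with each control period).
- read_camera(name): name is "scene" or "top" or "wrist"; returns the picture (384x512x3 uint8, blue, green, red); there is no depth.
- camera_info(name): a dict with "K" (3x3 intrinsics, pixels), "D" ([k1, k2, p1, p2, k3] as OpenCV has them; the pictures are not rectified), "xyz" and "attitude" of the camera in the world. Camera axes: x right, y down, z forward; pixel columns grow to the right and rows downward; lengths in m; the calibration is good to about 2 mm. A picture is of the moment at which its call begins: read the wrist's pose just before it. camera_info takes no time and is no camera call; for the wrist camera it gives the pose at the moment of the call.
- hand_in(): hands the job in, once; it reports no verdict.
Trained networks look in the newest picture that a camera, given by its name, has taken for a name from the list of things; names that differ only in an ending like _2 or _b are one class to them, and where a whole thing is asked for, a point or a joint stands for the part that bears it (a point fixed in the world has none). Each returns a list of dicts, best first, with "p" (0 to 1); they miss things now and then, are a little off and sometimes report something else, mostly with a low value. They report only what shows in the picture. A call takes as long as a camera call.
- silhouettes(camera, label): "pixels" (384x512 bool, what is visible of it) and "box" ([left, top, width, height] in pixels, round what is visible of it).
The state is a dict: "clock": time; "joint_pos": joint angles; "qvel": joint speeds; "tau": joint torques, N m; "tcp_pos": TCP position; "orientation": TCP orientation; "wrist_force": force on the tool from outside, world axes, zero at the start; "ft_torque": the same for the moment, N m; "finger_gap": finger opening in m.
Only numpy, scipy, OpenCV 4.12 (cv2) and the standard library are available. Lean on these libraries where they do the work, as an engineer would, in place of code of your own. Each camera call takes 0.05 s, during which the arm holds its last target. There are 200 camera calls.

TASK

The drill press is due for a bit change: switch off its supply by flipping the green toggle on the bench switch board over its centre, away from the red dot to the white dot, until it snaps fully over. Leave the yellow and the blue toggle on.

Things in the scene. Friction and masses are not known exactly. Their poses are not given: they have to be found in the camera images.
- green_box: Fixed grey switch box with green strip and green toggle, 94 x 54 x 45 mm (x, y, z), in a row along y with two like boxes, 72 mm pitch, order varies, on a 12 mm plywood board. Origin: centre of its underside; z up; +x from the red dot (on, robot's side) to the white dot (off). Hinge axis along y at x 0, z 49 mm. A trunking at x 51 to 63 mm behind the boxes rises to z 30 mm.
- green_toggle (a joint): Green toggle, rad: 0 on, leaning 0.55 rad from upright to the box's -x; 1.1 off, leaning as far to +x. A spring snaps it from the middle (0.55) to the nearer end; about 2 N at its outer end starts it. The bat ends 68 mm from the hinge (on: x -36, z 107 mm); the outer 34 mm is a green sleeve, up to 17 mm thick, the rest an 8 mm rod.
- yellow_toggle (a joint): Like toggle with a yellow sleeve on the box with the yellow strip in the same row, same joint values; to be left on (0). Beware: right of the board stands the drill press; its head, switch and feed handle overhang the table at 0.34 to 0.65 m height from x = 0.46 m on, y = -0.18 to 0.05 m; swing past it with the arm drawn back.
- blue_toggle (a joint): Like toggle with a blue sleeve on the box with the blue strip in the same row, same joint values; to be left on (0).

How it is judged:
At the end, for the whole second after the job is handed in: The green toggle is fully over on its off side (joint above 0.95 of 1.1 rad) and the yellow and blue toggles rest on (joints below 0.15 rad) (value of joint green_toggle above 0.95 rad and value of joint each of yellow_toggle, blue_toggle below 0.15 rad); the robot touches nothing.
It fails at once if the yellow toggle is flipped over its centre (value of joint yellow_toggle above 0.55 rad).
It fails at once if the blue toggle is flipped over its centre (value of joint blue_toggle above 0.55 rad).
It also fails if it takes over 35 s, if anything falls off the work surface, if the arm or the gripper's body presses on something with over 40 N, if the wrist force passes 120 N, or if a joint passes its speed limit or range.

## Working session

There is one attempt and no reset: what is moved stays moved. The work goes in short steps, Python scripts to look and compute and a tool call to move; the robot and the scene stay as the last step left them, time stands still between calls to the robot, and variables do not carry over. Pictures are saved under pics/ and viewed, about 8 in all and at most 12, crops included, and the job is handed in when it is done.

Besides the shell and the picture viewer there is one more tool, called after "Request:" by a JSON object that holds its "op" and its "data", one argument or row to a line. send_rows: Moves the arm, as the interface text tells. Its arguments: {"type":"object","properties":{"series":{"type":"array"},"newtons":{"type":"number"}},"required":["series"]}

```bash
ls; mkdir -p pics; cat > h.py <<'E'
from workcell import *
import numpy as np, cv2
from scipy.spatial.transform import Rotation as R
def rot(q): return R.from_quat([q[1],q[2],q[3],q[0]])
def ray(c,uv):
    K,D=np.array(c["K"],float),np.array(c["D"],float)
    p=cv2.undistortPoints(np.array(uv,float).reshape(-1,1,2),K,D).reshape(-1,2)
    d=rot(c["attitude"]).apply(np.c_[p,np.ones(len(p))])
    return np.array(c["xyz"]),d
def atz(c,uv,z):
    o,d=ray(c,uv); return o+d*((z-o[2])/d[:,2])[:,None]
def proj(c,X):
    r=rot(c["attitude"]).inv(); o=np.array(c["xyz"])
    return cv2.projectPoints(r.apply(np.atleast_2d(X)-o),np.zeros(3),np.zeros(3),np.array(c["K"],float),np.array(c["D"],float))[0].reshape(-1,2)
E
python3 - <<'E'
from h import *
s=get_state();print(s)
for n in("scene","top"):
    im=read_camera(n);cv2.imwrite(f"pics/{n}0.png",im);c=camera_info(n);print(n,c)
    for l in("green_toggle","yellow_toggle","blue_toggle","green_box"):
        for r in silhouettes(n,l)[:2]:
            ys,xs=np.nonzero(r["pixels"]);print(l,r["p"],r["box"],xs.mean().round(1),ys.mean().round(1),len(xs))
a=[cv2.imread(f"pics/{n}0.png") for n in("scene","top")]
cv2.imwrite("pics/a.png",np.vstack([cv2.resize(x,(400,300)) for x in a]))
E
```

```text
pics
{'clock': 0.0, 'joint_pos': array([ 9.76386710e-01,  3.13998686e-01,  4.49527678e-02,  1.30356265e+00,
       -1.91057144e-05,  1.43119916e+00]), 'qvel': array([-0.00080656, -0.00138383, -0.00035507, -0.0003293 , -0.00032911,
       -0.00108921]), 'tau': array([-6.04477318e-04, -4.80628681e+01,  2.98531920e+01,  1.94031000e-02,
       -1.99918281e-04, -3.66394488e-06]), 'tcp_pos': array([0.25231884, 0.51611608, 0.2303991 ]), 'orientation': array([-3.16217119e-04,  2.25451184e-01,  9.74254044e-01, -8.49205897e-04]), 'wrist_force': array([0.27124105, 0.2184001 , 0.24810458]), 'ft_torque': array([ 0.04083288,  0.05204483, -0.01187017]), 'finger_gap': 0.08535920904221991}
scene {'K': array([[382.54038018,   0.        , 251.39767016],
       [  0.        , 382.54038018, 190.8210025 ],
       [  0.        ,   0.        ,   1.        ]]), 'D': array([0.01088953, 0.        , 0.        , 0.        , 0.        ]), 'xyz': array([ 0.04535803, -0.39072556,  0.43241471]), 'attitude': array([-0.5033104 ,  0.80127945, -0.27174972,  0.17544791])}
green_toggle 0.62 [252.5, 182.2, 13.2, 20.1] 259.2 191.6 153
yellow_toggle 0.65 [224.3, 172.9, 16.9, 22.7] 230.9 181.8 115
blue_toggle 0.49 [201.4, 168.9, 9.8, 19.2] 206.3 174.7 122
green_box 0.78 [239.4, 185.2, 46.8, 50.5] 263.9 213.6 1336
top {'K': array([[499.59824928,   0.        , 248.70967959],
       [  0.        , 499.59824928, 196.5385384 ],
       [  0.        ,   0.        ,   1.        ]]), 'D': array([-0.04556572,  0.        ,  0.        ,  0.        ,  0.        ]), 'xyz': array([0.33861967, 0.21374148, 0.9210717 ]), 'attitude': array([-0.07336871,  0.70849077, -0.69966919,  0.05586485])}
green_toggle 0.44 [295.4, 193.1, 13.9, 19.4] 301.5 201.2 153
blue_toggle 0.59 [211.2, 213.0, 14.6, 22.8] 217.5 223.9 127
green_box 0.92 [269.8, 162.3, 49.6, 61.1] 294.6 194.1 1726
```

```bash
python3 - <<'E'
from h import *
a=cv2.imread("pics/scene0.png"); b=cv2.imread("pics/top0.png")[110:290,150:390]
cv2.imwrite("pics/b.png",np.hstack([cv2.resize(a,(400,300)),cv2.resize(b,(400,300),interpolation=cv2.INTER_CUBIC)]))
ct,cs=camera_info("top"),camera_info("scene")
for l in("green_box","yellow_box","blue_box"):
    try:
        for r in silhouettes("top",l)[:1]:
            m=r["pixels"].astype(np.uint8);c=max(cv2.findContours(m,0,2)[0],key=cv2.contourArea)
            rr=cv2.minAreaRect(c);print(l,r["p"],rr, atz(ct,cv2.boxPoints(rr),.057).round(3).tolist())
    except Exception as e: print(l,e)
def tri(u,v):
    o1,d1=ray(ct,u);o2,d2=ray(cs,v);d1=d1[0];d2=d2[0]
    t=np.linalg.lstsq(np.c_[d1,-d2],o2-o1,rcond=None)[0];p,q=o1+t[0]*d1,o2+t[1]*d2
    return (p+q)/2,np.linalg.norm(p-q)
print(tri((301.5,201.2),(259.2,191.6)),tri((217.5,223.9),(206.3,174.7)))
E
```

```text
green_box 0.92 ((294.3301696777344, 193.90567016601562), (55.49366760253906, 32.55445098876953), 74.05460357666016) [[0.544, 0.197, 0.057], [0.561, 0.142, 0.057], [0.465, 0.116, 0.057], [0.449, 0.17, 0.057]]
yellow_box it knows: blue_toggle, green_box, green_toggle, yellow_toggle
blue_box it knows: blue_toggle, green_box, green_toggle, yellow_toggle
(array([0.48408904, 0.14687837, 0.09862999]), np.float64(0.0007981611264962176)) (array([0.44495646, 0.28610083, 0.09779726]), np.float64(0.0019224635103355868))
```

View pics/b.png

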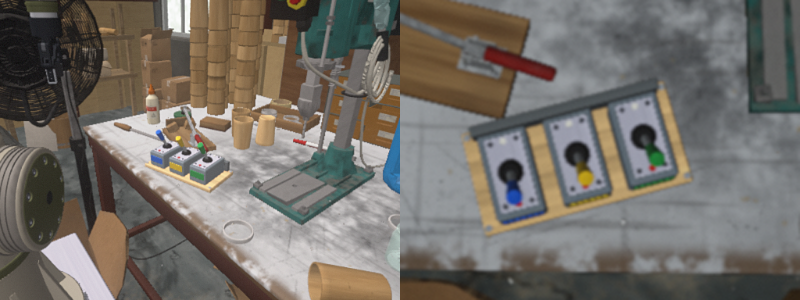

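The view shows the row running blue, yellow, green from left to right, with all three toggles leaning towards the red dots. In the enlarged top view, green is at about (655,158), yellow at (577,178) and blue at (515,195). The measured blue–green spacing is 144.6 mm against 144 expected, and the yaw is about 15.8°. The green box origin comes out near (0.508, 0.155).

I'll move in with the fingers shut, behind the green toggle.

Request:
{"op": "send_rows", "data": {
  "series": [-2.6,-2.1,0.4,0,0,4,0,-5.2,-4.3,0.8,0,0,8,0,-7.8,-6.4,1.2,0,0,13,0,-10.4,-8.6,1.6,0,0,18,0,-13,-10.7,2,0,0,23,0,-15.6,-12.9,2.4,0,0,28,0,-18.2,-15,2.8,0,0,33,0,-20.8,-17.2,3.2,0,0,38,0,-23.4,-19.3,3.6,0,0,43,0,-26,-21.5,4,0,0,48,0],
  "newtons": 40
}}

```text
clock: 1.38
tcp_pos: [0.3922, 0.2078, 0.1914]
orientation: [0.0, 0.604, 0.797, 0.0]
wrist_force: [0.9, 0.1, -0.4]
finger_gap: 0.0003
```

```bash
python3 - <<'E'
from h import *
s=get_state();r=rot(s["orientation"]);print(s["clock"],s["tcp_pos"],s["joint_pos"],r.as_matrix().round(3),s["finger_gap"])
t=np.array([.508,.155]);bx=np.array([np.cos(.276),np.sin(.276)])
P=np.r_[t-.085*bx,.17];print(P,r.inv().apply(P-s["tcp_pos"])*100)
im=read_camera("wrist");cw=camera_info("wrist");cv2.imwrite("pics/w1.png",im)
im2=read_camera("top");ct=camera_info("top")
for c,i in((cw,im),(ct,im2)):
    for x,z in((-.036,.107),(0,.049),(-.047,.045),(.047,.045)):
        p=proj(c,np.r_[t+x*bx,z+.012])[0]; 
        if np.all(abs(p)<1000): cv2.circle(i,tuple(int(v) for v in p),3,(255,0,255),1)
cv2.imwrite("pics/c1.png",np.hstack([cv2.resize(im,(400,300)),cv2.resize(im2[110:290,150:390],(400,300))]))
E
```

```text
1.3833 [0.39224319 0.20781792 0.19143392] [ 3.05915081e-01  7.74547101e-02 -3.47091235e-01  1.14522779e+00
  1.30008221e-04  1.60252545e+00] [[-0.271  0.963  0.001]
 [ 0.963  0.271  0.   ]
 [ 0.     0.001 -1.   ]] 0.0002906328989147581
[0.42621698 0.13183672 0.17      ] [-8.23453374  1.21099796  2.14328859]
```

View pics/c1.png

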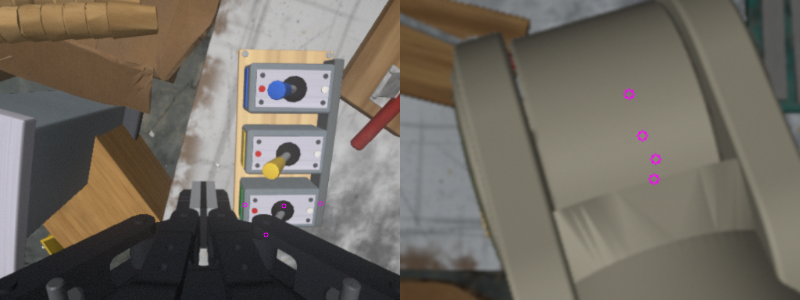

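The wrist view shows the green dome at about (283,212), which agrees with the projected hinge at (283,206). Tool y is parallel to box +x. Next I move behind the green bat and descend.

Request:
{"op": "send_rows", "data": {
  "series": [-2.5,0.2,0,0,0,0,0,-5,0.6,0.5,0,0,0,0,-7,1,1,0,0,0,0,-8.2,1.2,2,0,0,0,0,-8.2,1.2,4,0,0,0,0,-8.2,1.2,6,0,0,0,0,-8.2,1.2,8,0,0,0,0,-8.2,1.2,9.2,0,0,0,0,-8.2,1.2,9.2,0,0,0,0,-8.2,1.2,9.2,0,0,0,0]
}}

```text
clock: 2.32
tcp_pos: [0.4252, 0.1342, 0.0991]
orientation: [-0.001, 0.602, 0.799, -0.0]
wrist_force: [0.8, -0.2, 0.4]
finger_gap: 0.0001
```

```bash
python3 - <<'E'
from h import *
s=get_state();print(s["tcp_pos"],s["wrist_force"])
t=np.array([.508,.155]);a=.276;Rm=np.array([[np.cos(a),np.sin(a)],[-np.sin(a),np.cos(a)]])
print("tcp in box",Rm@(s["tcp_pos"][:2]-t))
im=read_camera("wrist");im2=read_camera("scene")
cv2.imwrite("pics/d1.png",np.hstack([cv2.resize(im,(400,300)),cv2.resize(im2[140:260,180:340],(400,300))]))
E
```

```text
[0.42520428 0.13419481 0.09914022] [ 0.75300992 -0.19859172  0.41526031]
tcp in box [-0.08533177  0.00254482]
```

View pics/d1.png

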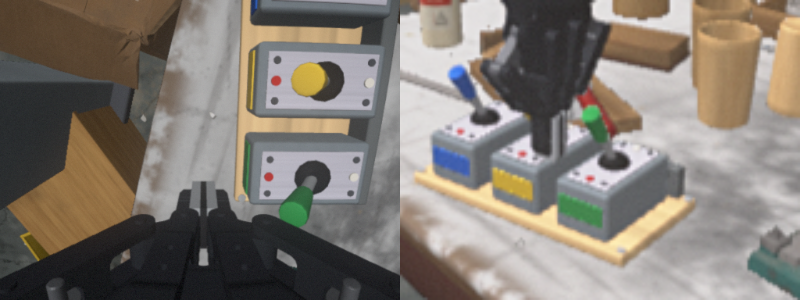

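The wrist view shows the fingertips at (203,185) on the robot's side of the green bat at (295,210). The yellow and blue toggles are well clear. Now I push along +y (box +x).

Request:
{"op": "send_rows", "data": {
  "series": [-0.3,1.2,0,0,0,0,0,-0.3,2.2,0,0,0,0,0,-0.3,3.2,0,0,0,0,0,-0.3,4.2,0,0,0,0,0,-0.3,5.2,0,0,0,0,0,-0.3,6.2,0,0,0,0,0,-0.3,7.2,0,0,0,0,0,-0.3,8.2,0,0,0,0,0,-0.3,9,0,0,0,0,0,-0.3,9,0,0,0,0,0]
}}

```text
clock: 3.25
tcp_pos: [0.5143, 0.1558, 0.0989]
orientation: [-0.0, 0.602, 0.798, -0.0]
wrist_force: [-0.4, 0.1, -0.1]
finger_gap: -0.0
```

```bash
python3 - <<'E'
from h import *
s=get_state();print(s["tcp_pos"],s["wrist_force"])
im=read_camera("wrist");im2=read_camera("scene")
cv2.imwrite("pics/e1.png",np.hstack([cv2.resize(im,(400,300)),cv2.resize(im2[140:260,180:340],(400,300))]))
E
```

```text
[0.5142839  0.15581789 0.09889519] [-0.44827448  0.12732821 -0.1404037 ]
```

View pics/e1.png

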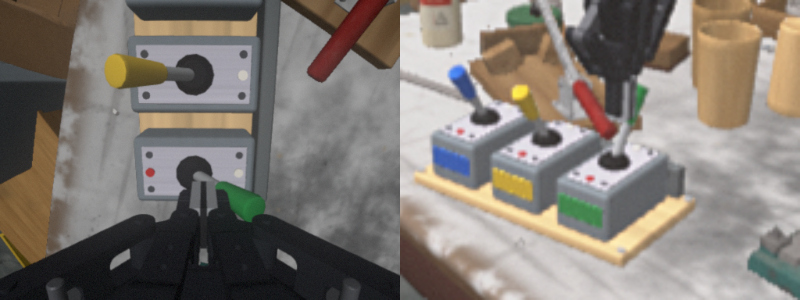

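The green bat now leans to the white dot, with its sleeve at (240,200), while yellow and blue still lean to red. I'll retreat straight back, then up and towards the left, away from the press.

Request:
{"op": "send_rows", "data": {
  "series": [0,-2,0,0,0,0,0,0,-4.5,0,0,0,0,0,0,-7,-1,0,0,0,0,0,-9,-3,0,0,0,0,0,-11,-6,0,0,0,0,1,-12,-9,0,0,0,0,3.5,-12,-11,0,0,0,0,6.5,-12,-12,0,0,0,0,10,-12,-12,0,0,0,0,13,-12,-12,0,0,0,0]
}}

```text
clock: 4.18
tcp_pos: [0.3619, 0.249, 0.2208]
orientation: [0.001, 0.603, 0.798, 0.002]
wrist_force: [0.5, -0.7, 0.3]
finger_gap: 0.0
```

Request:
{"op": "send_rows", "data": {
  "series": [3,0,0,0,0,0,0,6,0,0,0,0,0,0,9,0,0,0,0,0,0,12,0,0,0,0,0,0,15,0,0,0,0,0,0,18,0,0,0,0,0,0,20,0,0,0,0,0,0,20,0,0,0,0,0,0,20,0,0,0,0,0,0,20,0,0,0,0,0,0]
}}

```text
clock: 5.02
tcp_pos: [0.3069, 0.4391, 0.2192]
orientation: [0.0, 0.602, 0.798, -0.0]
wrist_force: [-0.6, -0.3, 0.8]
finger_gap: 0.0003
```

```bash
python3 - <<'E'
from h import *
s=get_state();print(s["clock"],s["tcp_pos"],s["wrist_force"])
im=read_camera("top");im2=read_camera("scene")
cv2.imwrite("pics/f1.png",np.hstack([cv2.resize(im[110:290,150:390],(400,300)),cv2.resize(im2[140:260,180:340],(400,300))]))
t=np.array([.508,.155]);a=.276;bx=np.array([np.cos(a),np.sin(a)])
c=camera_info("scene");print("green tip expected if off",proj(c,np.r_[t+.036*bx,.119]))
for l in("green_toggle","yellow_toggle","blue_toggle"):
    for r in silhouettes("scene",l)[:1]: print(l,r["p"],r["box"])
E
```

```text
5.0167 [0.30688189 0.43911985 0.21919455] [-0.63953871 -0.29545641  0.80002068]
green tip expected if off [[275.49428481 172.75088132]]
green_toggle 0.68 [265.3, 171.8, 13.5, 29.5]
yellow_toggle 0.52 [226.2, 172.4, 12.7, 23.0]
blue_toggle 0.59 [200.7, 168.5, 12.5, 17.3]
```

View pics/f1.png

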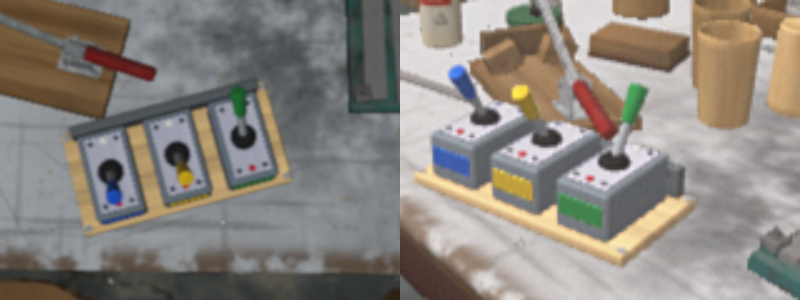

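The top view shows green leaning to the white dot (sleeve at 238,97), with yellow (183,175) and blue (115,195) on their red dots. The robot is clear, so I'm handing in.

```bash
python3 -c "
from h import *
print(hand_in())"
```

```text
the job is handed in; nothing more can be done
None
```

The green toggle is switched off and the job is handed in. I pushed it over its centre with the shut fingers from the red-dot side, then drew the arm back and up to the left, clear of the drill press. The last move ended at 5.0 s of the 35 s allowed.

- **Green toggle:** the final top and scene pictures show it leaning fully to the white dot. Its tip is close to the pixel computed for fully off, about (275,173) in the scene view.
- **Yellow and blue toggles:** both still lean to their red dots, and their outlines moved by at most about 4 pixels.
- **Robot:** it stood clear in the last pictures, and the wrist force read about 1 N, the same as the free-air readings.

No check failed or disagreed. The toggle angles were judged from the pictures only, and the hand-in gave no verdict.

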